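Set a sprung guide shoe to a feeler blade by drag

TASK

Set the guide's clearance with the feeler blade: stand the blade on the guide's bed and slide it home into the gap, tip against the end stop, then push the carriage so that its sprung shoe closes on the blade and presses it lightly, with about 5 newtons. Let go of the carriage, check the drag by drawing the blade back about a centimetre, slide it fully home again and let go, leaving it there with the shoe still dragging lightly on it. Be gentle, never jam the blade, and leave the other things on the bench where they are.

Things in the scene. Friction and masses are not known exactly. Their poses are not given: they have to be found in the camera images.
- guide: Fixed aluminium guide, slippery bed 190 x 170 x 10 mm (x -130 to 60, y -60 to 110 mm). Origin at table level; x along the gap, into it from its mouth on the robot's side; y from fence to carriage; z up. On the bed (top z = 10 mm) a steel fence, x -25 to 40, y -30 to 0 mm, gauging face y = 0, and a dark end stop, face x = 40 mm, y -30 to 14 mm; both 35 mm tall (tops z = 45 mm).
- gap_mouth (a point): Start of the fence's gauging face at bed level (x -25, y 0, z 10 mm in the guide). The gap runs from here 65 mm along the guide's x to the end stop, between the fence face and the orange shoe, open at the mouth and at the top. It starts 10 to 22 mm wide. Axes as the guide's.
- blade_home (a point): Where the blade's origin is when the blade is home (plate flat on the fence, tip on the end stop, on the bed): x -75, y 3, z 10 mm in the guide; the blade's x then points along the guide's x. Axes as the guide's.
- carriage: Grey sliding block 60 (x) x 50 (y) x 35 mm; origin at its underside's centre, at x 10, y 65 (fully back), z 11 mm in the guide; axes as the guide's. Slides only along y: pushing it to -y closes the gap (24 mm of travel); takes about 9 N to slide and stays where left. It carries the orange shoe, 55 (x) x 12 mm, 32 mm tall (x -17 to 38, z 12 to 44 mm in the guide), sprung along y.
- handle (a point): Top centre of the carriage's black upright handle, 30 (x) x 16 (y) mm, standing from 35 to 85 mm above the carriage's origin. The shoe's face lies 43 to 49 mm to -y of it when free: set differently each time and not measured, so the fit must be felt. The shoe yields 1 mm per 3 N, 6 mm at most.
- blade: Loose feeler blade standing on edge, about 0.22 kg: bright steel plate 100 long, 6 thick, 28 mm tall (x 15 to 115, y -3 to 3, z 0 to 28 mm) ahead of a blue handle block 30 (x) x 20 (y) x 70 mm tall. Origin: centre of the handle's underside. Fit is right with the shoe pressing it 2 to 9 N (best 5); it then drags 0.9 to 1.5 N per N of pressing when drawn. Over 20 N jams it.
- block_a: Bystander, to be left alone: dark wood sample block, 70 x 50 x 30 mm; origin at its underside.
- block_b: Bystander, to be left alone: light wood sample block, 60 x 60 x 40 mm; origin at its underside.
- caliper: Bystander, to be left alone: steel slide caliper lying flat, 200 mm long; origin at its underside.
- wrench: Bystander, to be left alone: steel open wrench lying flat; origin at its underside.
- driver: Bystander, to be left alone: screwdriver with a red handle lying flat; origin at its underside.

How it is judged (in metres and radians):
On the way, in this order (a step that is already met when the one before it is completed fails the run):
1. the blade is home in the gap, on the bed with its tip against the end stop, before the shoe presses it (x of blade in the frame of guide above -0.0785 m and y of blade in the frame of guide above 0 m and z of blade in the frame of guide between 0.007 and 0.014 m and angle between the x axis of blade and the x axis of guide, either way round below 0.12 rad and contact force between blade and carriage below 1.5 N), for 0.1 s.
2. the shoe presses the blade with 2 to 9 N, the blade is home and the carriage and blade are let go (x of blade in the frame of guide above -0.0785 m and y of blade in the frame of guide above 0 m and z of blade in the frame of guide between 0.007 and 0.014 m and angle between the x axis of blade and the x axis of guide, either way round below 0.12 rad and contact force between blade and carriage between 2 and 9 N and contact force between the fingers and carriage below 0.3 N and contact force between the fingers and blade below 0.3 N), for 0.3 s.
3. the blade is drawn back 6 to 25 mm in the gap while the shoe presses it with 1.5 to 12 N (x of blade in the frame of guide between -0.1 and -0.081 m and y of blade in the frame of guide above 0 m and z of blade in the frame of guide between 0.007 and 0.014 m and angle between the x axis of blade and the x axis of guide, either way round below 0.12 rad and contact force between blade and carriage between 1.5 and 12 N), for 0.05 s.
At the end, for the whole second after the job is handed in: The blade stands on the bed in the gap, pointing into it, with its tip within 3.5 mm of the end stop, at rest and let go, and the shoe, with the carriage let go, presses it with 2 to 9 N. The bystanders are within 30 mm of where they were (all of step 2 and linear speed of blade below 0.01 m/s); the robot touches nothing.
It fails at once if the shoe or carriage presses the blade with more than 20 N (contact force between blade and carriage above 20 N).
It fails at once if the blade is pushed against the guide with more than 40 N (contact force between blade and guide above 40 N).
It fails at once if a bystander is moved by more than 30 mm (distance of any of block_a, block_b, caliper, wrench, driver from where it was at the start of the episode above 0.03 m).
It also fails if it takes over 69 s, if anything falls off the work surface, if the arm or the gripper's body presses on something with over 40 N, if the wrist force passes 120 N, or if a joint passes its speed limit or range.

ROBOT

A 6-joint arm with a two-finger parallel gripper is mounted at the origin on the work surface. World frame = base frame: x ahead of the robot, y to its left, z up, the work surface at z = 0. Lengths are in mm, angles in rad, forces in N, time in s.
With the tool pointing down it reaches from about 300 to 775 mm from the base axis. Payload 14.6 kg.
Tool frame: the origin (TCP) lies midway between the tips of the shut fingers; the grasp point (between the pads) lies 19 mm behind it; y points along the fingers, z is the direction in which the jaws open and shut, and the axes are right-handed (so a half turn about y gives the same grasp; the last joint's range is limited). The gripper opens to 94 mm and grips with 3 to 60 N. Pads are 16 mm wide; open, the fingers measure 119 mm over their backs; the gripper's body (75 mm by 177 mm) begins 78 mm behind the grasp point.
Start: joints at [-1.193, 0.3, 1.521, -0, 1.321, -0.067], TCP at [236.644, -496.476, 205.446] pointing down, gripper open.
Joint ranges: [-3.03, 3.03], [-0.79, 2.21], [0.23, 2.52], [-1.04, 4.18], [0, 3.07], [-2.55, 2.55]. Speed limits (rad/s): [2.22, 2.22, 2.57, 3.14, 3.14, 3.14].

INTERFACE

Orientations are given as [roll, pitch, yaw] about the fixed x, y, z axes, in that order (R = Rz(yaw) Ry(pitch) Rx(roll)).
In Python, from cell import manip gives the robot as it stands.
- The arm moves only by the tool play_rows, never from a script. Its argument "series" is a list of rows, each a list of 3 entries, a list of its own where there are three numbers: the shift along the tool's x, y, z in m, then the turn about the tool's y in rad, then the closure, from 0 (fully open) to 1 (shut). In form: [[[dx, dy, dz], twist, grip], ...]. A call has 1 to 20 rows; each row is the pose to reach, as a shift and turn from the pose measured when the call began, along the tool's axes at that moment; what a row does not reach only later rows make up. A row lasts 1/10 s, in which the tool goes at most 50 mm and 8.59 degrees, less where a joint would pass 70% of its speed; a pose out of reach is approached as far as the arm can. A call with a gripper value outside its range is refused whole. The fingers move at their own pace and stop on an object; "squeeze" is the grip in N (left out, the last holds). Time passes only in rows, so rows that repeat a pose let the fingers close. It gives the time, the measured TCP pose, the force and the opening at its end, in the units of the state.
- manip.read_state(): the state, without advancing time (a new reading comes with each control period).
- manip.camera(name): name is "scene" or "top"; returns the picture (400x640x3 uint8, red, green, blue); there is no depth.
- manip.camera_params(name): a dict with "K" (3x3 intrinsics, pixels), "rvec" (rotation vector, rad) and "tvec" (3), from world to camera coordinates, as OpenCV has them. Camera axes: x right, y down, z forward; pixel columns grow to the right and rows downward; lengths in mm; the calibration is good to about 2 mm. A picture is of the moment at which its call begins. camera_params takes no time and is no camera call.
- manip.sign_off(): hands the job in, once; it reports no verdict.
The state is a dict: "clock": time; "joints": joint angles; "qd": joint speeds; "effort": joint torques, N m; "eef_pos": TCP position; "eef_rot": TCP orientation; "wrist_force": force on the tool from outside, world axes, zero at the start; "moment": the same for the moment, N m; "finger_gap": finger opening in mm.
Only numpy, scipy, OpenCV 4.12 (cv2) and the standard library are available. Lean on these libraries where they do the work, as an engineer would, in place of code of your own. Each camera call takes 0.05 s, during which the arm holds its last target. There are 200 camera calls.

## Working session

There is one attempt and no reset: what is moved stays moved. The work goes in short steps, Python scripts to look and compute and a tool call to move; the robot and the scene stay as the last step left them, time stands still between calls to the robot, and variables do not carry over. Pictures are saved under pics/ and viewed, about 8 in all and at most 12, crops included, and the job is handed in when it is done.

Besides the shell and the picture viewer there is one more tool, called in YAML: its name, and indented under it one key for each argument. play_rows: Moves the arm, as the interface text tells. Its arguments: {"type":"object","properties":{"series":{"type":"array","items":{"type":"array"}},"squeeze":{"type":"number"}},"required":["series"]}

```bash
mkdir -p pics; ls
python3 - <<'E'
from cell import manip
import cv2
print(manip.read_state())
for n in("scene","top"):
    cv2.imwrite(f"pics/{n}0.png",manip.camera(n)[:,:,::-1]); print(manip.camera_params(n))
E
```

```text
pics
{'clock': 0.0, 'joints': array([-1.19258633e+00,  3.00486233e-01,  1.52156515e+00, -6.83047758e-05,
        1.32070129e+00, -6.66262439e-02]), 'qd': array([ 7.82767088e-04, -1.46283240e-03,  3.93604210e-05,  1.46581755e-03,
        5.10002991e-04,  1.36918858e-03]), 'effort': array([ 3.07267692e-03, -5.31791639e+01, -3.52731442e+01,  7.09113549e-02,
        2.43796018e-02, -8.73013005e-05]), 'eef_pos': array([ 236.54307783, -496.24928545,  204.884769  ]), 'eef_rot': array([-1.57195818e+00,  1.12174046e-05, -2.69673948e+00]), 'wrist_force': array([-0.48599979, -0.79194523,  0.63071466]), 'moment': array([-0.00572154, -0.02307622, -0.02701546]), 'finger_gap': 93.97892617462074}
{'K': array([[413.00337773,   0.        , 319.74988515],
       [  0.        , 413.00337773, 203.11072935],
       [  0.        ,   0.        ,   1.        ]]), 'rvec': array([ 1.99481016,  1.49289743, -0.56679576]), 'tvec': array([-159.20675506, -375.62951409, 1713.20742588])}
{'K': array([[501.56268359,   0.        , 324.04568206],
       [  0.        , 501.56268359, 200.29700747],
       [  0.        ,   0.        ,   1.        ]]), 'rvec': array([ 2.12052003, -2.06333186,  0.24277851]), 'tvec': array([ -20.19003897,  611.19725214, 1216.55546875])}
```

View pics/top0.png

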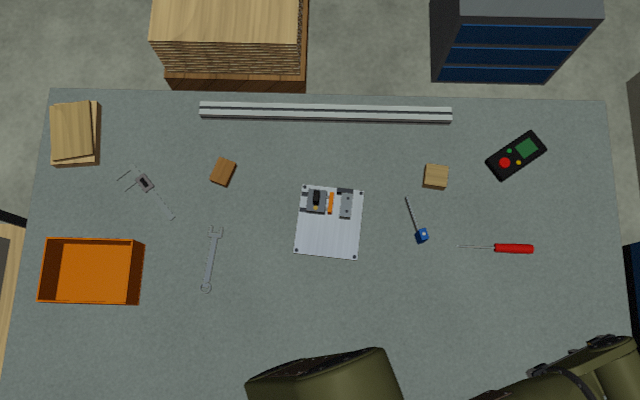

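View pics/scene0.png

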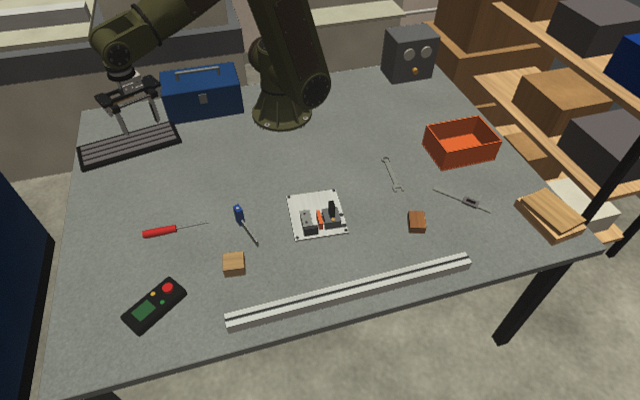

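The top view shows the guide at about (330,222) with its mouth towards the robot (down). The blade's handle is at (422,236) and its tip at (406,198). Next I'll zoom in.

```bash
python3 - <<'E'
import cv2
a=cv2.imread("pics/top0.png")[178:266,286:440]
cv2.imwrite("pics/c0.png",cv2.resize(a,None,fx=5,fy=5,interpolation=cv2.INTER_CUBIC))
E
cat > h.py <<'E'
import numpy as np,cv2
from cell import manip
P={n:manip.camera_params(n) for n in("top","scene")}
def pix2w(n,uv,z):
    p=P[n];R=cv2.Rodrigues(p["rvec"])[0];c=-R.T@p["tvec"]
    d=R.T@np.linalg.inv(p["K"])@[uv[0],uv[1],1]
    return c+d*(z-c[2])/d[2]
def w2pix(n,X):
    p=P[n];return cv2.projectPoints(np.float64(X).reshape(-1,3),p["rvec"],p["tvec"],p["K"],None)[0][:,0]
E
```

```text
(no output)
```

View pics/c0.png

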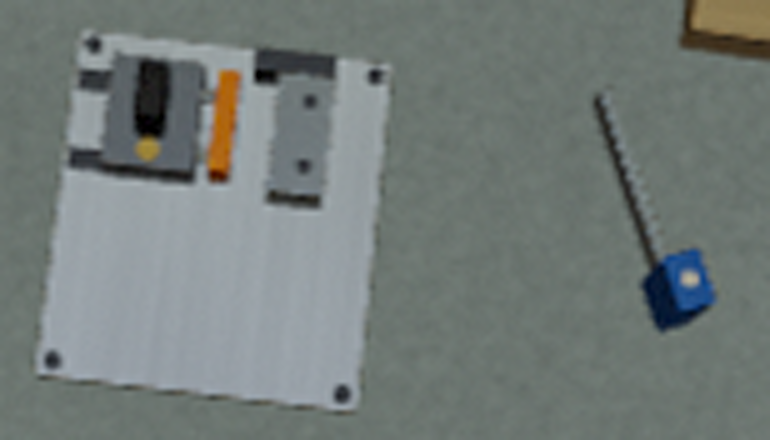

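Run:
```python
from h import *
from scipy.optimize import least_squares
o=np.array([286,178.]); f=lambda u:o+(np.array(u)+.5)/5-.5
def fit(obj,uv,x0):
    uv=np.array([f(u) for u in uv]);obj=np.float64(obj)
    def T(x):
        c,s=np.cos(x[2]),np.sin(x[2]);R=np.array([[c,-s,0],[s,c,0],[0,0,1]]);return obj@R.T+[x[0]*1e2,x[1]*1e2,0]
    r=least_squares(lambda x:(w2pix("top",T(x))-uv).ravel(),x0)
    print(r.x*[100,100,1],(r.fun*5).round(1));return r.x
g=fit([(60,110,10),(60,-60,10),(-130,-60,10),(-130,110,10),(-25,-30,45),(-25,0,45)],[(82,32),(392,64),(355,409),(37,374),(321,194),(268,190)],[5,0,0])
b=fit([(0,0,70),(115,0,28),(15,10,70),(15,-10,70),(-15,-10,70)],[(689,278),(600,95),(662,258),(697,250),(715,297)],[5,-2,.4])
```

```text
[ 6.03322679e+02 -4.51493328e+01 -8.58736719e-02] [-1.5 -3.1 -0.6 -1.1  2.1  1.7 -1.1  0.3  2.6  2.1 -1.6 -0.2]
[ 5.32159374e+02 -2.57593297e+02  3.37951634e-01] [-0.   2.1 -1.3 -4.1 -1.8  0.3  0.1 -3.6  2.9  5. ]
```

```bash
cat >> h.py <<'E'
from scipy.spatial.transform import Rotation as Ro
G=[603.3,-45.1,-.0859]
def gw(x,y):
    c,s=np.cos(G[2]),np.sin(G[2]);return G[0]+c*x-s*y,G[1]+s*x+c*y
def go(x,y,z,yaw):
    s=manip.read_state();R=Ro.from_euler("xyz",s["eef_rot"]).as_matrix()
    d=R.T@(np.array([x,y,z])-s["eef_pos"])/1000
    t=(s["eef_rot"][2]-yaw+np.pi)%(2*np.pi)-np.pi
    print("shift",d.round(4),"twist",round(t,4),"pos",s["eef_pos"].round(1),"F",s["wrist_force"].round(1))
E
python3 -c "
from h import *
go(532,-258,130,.338-np.pi)"
```

```text
shift [-0.3692  0.0751 -0.0879] twist 0.1068 pos [ 236.6 -496.3  205. ] F [0.5 0.4 0.1]
```

play_rows:
  series:
    - [[-0.04,0,-0.01],0.02,0]
    - [[-0.09,0.01,-0.02],0.05,0]
    - [[-0.14,0.03,-0.035],0.08,0]
    - [[-0.19,0.04,-0.045],0.107,0]
    - [[-0.24,0.05,-0.06],0.107,0]
    - [[-0.29,0.06,-0.07],0.107,0]
    - [[-0.33,0.07,-0.08],0.107,0]
    - [[-0.355,0.075,-0.085],0.107,0]
    - [[-0.369,0.075,-0.088],0.107,0]
    - [[-0.369,0.075,-0.088],0.107,0]
    - [[-0.369,0.075,-0.088],0.107,0]

```text
clock: 1.2
eef_pos: [531.1, -258.8, 130.3]
eef_rot: [-1.572, -0.0, -2.804]
wrist_force: [-0.9, -0.5, 0.3]
finger_gap: 94.1
```

```bash
python3 -c "
from h import *
go(532,-258,34,.338-np.pi)
a=manip.camera('top')[:,:,::-1][186:266,380:480];b=manip.camera('scene')[:,:,::-1][170:270,180:300]
cv2.imwrite('pics/c1.png',np.hstack([cv2.resize(a,(400,320),interpolation=2),cv2.resize(b,(384,320),interpolation=2)]))"
```

```text
shift [-0.0011  0.0963 -0.0004] twist -0.0006 pos [ 531.1 -258.8  130.3] F [-0.9 -0.5  0.3]
```

View pics/c1.png

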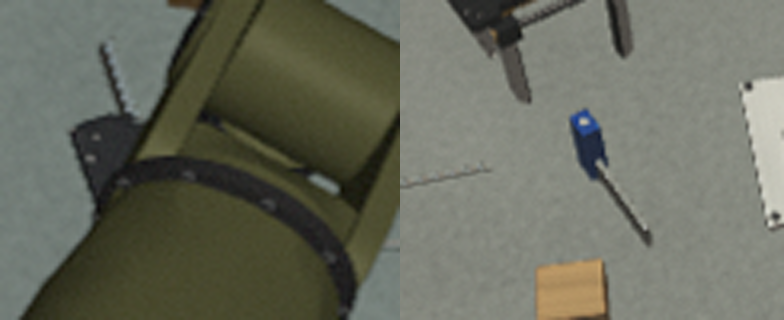

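The handle lies between the two open fingers in the scene view (right half, handle at about (588,140)). I'll descend and grip it.

play_rows:
  series:
    - [[-0.001,0.03,0],0,0]
    - [[-0.001,0.06,0],0,0]
    - [[-0.001,0.085,0],0,0]
    - [[-0.001,0.096,0],0,0]
    - [[-0.001,0.096,0],0,0.4]
    - [[-0.001,0.096,0],0,0.7]
    - [[-0.001,0.096,0],0,0.9]
    - [[-0.001,0.096,0],0,1]
    - [[-0.001,0.096,0],0,1]
    - [[-0.001,0.096,0],0,1]
    - [[-0.001,0.096,0],0,1]
  squeeze: 25

```text
clock: 2.4
eef_pos: [531.9, -258.8, 34.6]
eef_rot: [-1.571, 0.0, -2.805]
wrist_force: [-0.6, 0.3, 0.9]
finger_gap: 41.4
```

play_rows:
  series:
    - [[0,0,0],0,1]
    - [[0,0,0],0,1]
    - [[0,0,0],0,1]
    - [[0,0,0],0,1]
    - [[0,0,0],0,1]
    - [[0,0,0],0,1]

```text
clock: 3.0
eef_pos: [531.9, -258.9, 34.7]
eef_rot: [-1.571, 0.0, -2.805]
wrist_force: [1.1, -0.7, 0.4]
finger_gap: 19.6
```

```bash
python3 -c "
from h import *
go(*gw(-150,9),34.7+50,G[2]-np.pi)"
```

```text
shift [-0.0048 -0.0499 -0.2479] twist 0.4222 pos [ 531.9 -258.9   34.7] F [ 1.1 -0.7  0.4]
```

play_rows:
  series:
    - [[0,-0.02,0],0,1]
    - [[0,-0.045,-0.01],0,1]
    - [[0,-0.05,-0.03],0.05,1]
    - [[0,-0.05,-0.06],0.12,1]
    - [[0,-0.05,-0.09],0.19,1]
    - [[-0.002,-0.05,-0.12],0.26,1]
    - [[-0.003,-0.05,-0.15],0.33,1]
    - [[-0.004,-0.05,-0.18],0.38,1]
    - [[-0.005,-0.05,-0.205],0.41,1]
    - [[-0.005,-0.05,-0.225],0.422,1]
    - [[-0.005,-0.05,-0.24],0.422,1]
    - [[-0.005,-0.05,-0.248],0.422,1]
    - [[-0.005,-0.05,-0.248],0.422,1]
    - [[-0.005,-0.05,-0.248],0.422,1]

```text
clock: 4.4
eef_pos: [455.0, -23.5, 84.8]
eef_rot: [-1.571, 0.0, 3.056]
wrist_force: [0.3, 0.3, -2.8]
finger_gap: 20.1
```

```bash
python3 -c "
from h import *
go(*gw(-150,9),34.7+12,G[2]-np.pi)
a=manip.camera('top')[:,:,::-1][175:275,280:380];b=manip.camera('scene')[:,:,::-1][160:260,260:380]
cv2.imwrite('pics/c2.png',np.hstack([cv2.resize(a,(400,400),interpolation=2),cv2.resize(b,(400,333),interpolation=2)[:333].repeat(1,0) if 0 else cv2.resize(b,(400,400),interpolation=2)]))"
```

```text
shift [ 0.0005  0.0381 -0.0002] twist 0.0004 pos [455.  -23.5  84.8] F [ 0.3  0.3 -2.8]
```

View pics/c2.png

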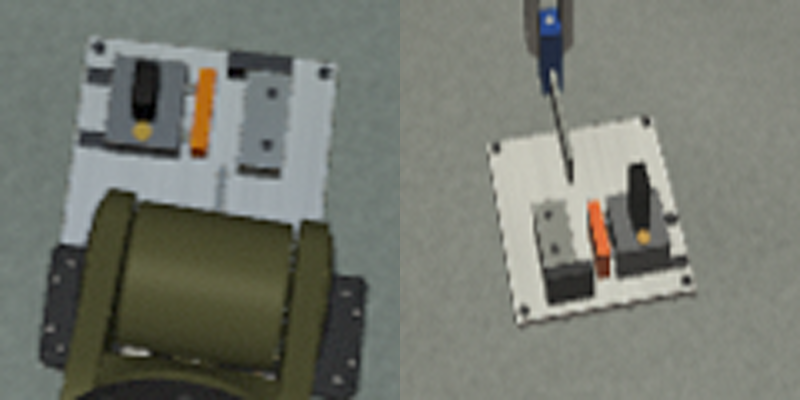

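play_rows:
  series:
    - [[0,0.015,0],0,1]
    - [[0,0.03,0],0,1]
    - [[0,0.038,0],0,1]
    - [[0,0.038,0],0,1]
    - [[-0.01,0.038,0.001],0,1]
    - [[-0.022,0.038,0.002],0,1]
    - [[-0.034,0.038,0.002],0,1]
    - [[-0.046,0.038,0.002],0,1]
    - [[-0.056,0.038,0.002],0,1]
    - [[-0.06,0.038,0.002],0,1]
    - [[-0.06,0.038,0.002],0,1]
    - [[-0.06,0.038,0.002],0,1]

```text
clock: 5.7
eef_pos: [514.4, -30.8, 46.7]
eef_rot: [-1.571, -0.0, 3.055]
wrist_force: [0.5, 0.0, -2.8]
finger_gap: 19.8
```

No contact so far. I'll lower it to feel for the bed.

play_rows:
  series:
    - [[0,0.0005,0],0,1]
    - [[0,0.001,0],0,1]
    - [[0,0.0015,0],0,1]
    - [[0,0.0015,0],0,1]

```text
clock: 6.1
eef_pos: [514.3, -30.8, 45.2]
eef_rot: [-1.571, -0.0, 3.055]
wrist_force: [-0.5, 0.2, -3.0]
finger_gap: 19.9
```

play_rows:
  series:
    - [[0,0.0005,0],0,1]
    - [[0,0.0005,0],0,1]

```text
clock: 6.3
eef_pos: [514.3, -30.8, 44.7]
eef_rot: [-1.571, -0.0, 3.055]
wrist_force: [-0.4, 0.0, -1.5]
finger_gap: 19.9
```

play_rows:
  series:
    - [[0,0.0005,0],0,1]
    - [[0,0.0005,0],0,1]

```text
clock: 6.5
eef_pos: [514.5, -30.9, 44.6]
eef_rot: [-1.571, 0.001, 3.055]
wrist_force: [-1.3, 0.6, 5.8]
finger_gap: 19.7
```

play_rows:
  series:
    - [[-0.002,-0.0003,0],0,1]
    - [[-0.005,-0.0003,0],0,1]
    - [[-0.008,-0.0003,0],0,1]
    - [[-0.01,-0.0003,0],0,1]
    - [[-0.01,-0.0003,0],0,1]

```text
clock: 7.0
eef_pos: [524.7, -31.7, 44.7]
eef_rot: [-1.571, 0.0, 3.055]
wrist_force: [-0.8, -0.8, -1.8]
finger_gap: 19.2
```

play_rows:
  series:
    - [[-0.001,0,0],0,1]
    - [[-0.001,0,0],0,1]

```text
clock: 7.2
eef_pos: [525.7, -31.8, 44.7]
eef_rot: [-1.571, 0.0, 3.055]
wrist_force: [0.0, 0.8, -2.1]
finger_gap: 19.9
```

play_rows:
  series:
    - [[-0.001,0,0],0,1]
    - [[-0.001,0,0],0,1]

```text
clock: 7.4
eef_pos: [526.8, -32.0, 44.7]
eef_rot: [-1.571, 0.0, 3.055]
wrist_force: [0.2, -0.2, -1.8]
finger_gap: 20.0
```

play_rows:
  series:
    - [[-0.001,0,0],0,1]
    - [[-0.001,0,0],0,1]

```text
clock: 7.6
eef_pos: [527.9, -32.0, 44.8]
eef_rot: [-1.571, 0.001, 3.055]
wrist_force: [-0.9, 1.0, -2.4]
finger_gap: 19.4
```

play_rows:
  series:
    - [[-0.001,0,0],0,1]
    - [[-0.001,0,0],0,1]

```text
clock: 7.8
eef_pos: [528.9, -32.1, 44.7]
eef_rot: [-1.571, 0.0, 3.055]
wrist_force: [-1.4, 0.9, -2.3]
finger_gap: 20.4
```

play_rows:
  series:
    - [[-0.0005,0,0],0,1]
    - [[-0.0005,0,0],0,1]

```text
clock: 8.0
eef_pos: [528.9, -32.1, 44.7]
eef_rot: [-1.571, -0.001, 3.055]
wrist_force: [-5.0, -0.7, 1.7]
finger_gap: 20.1
```

Stop contact was felt at x 528.9. Now I'll ease it towards the fence.

play_rows:
  series:
    - [[0.0003,0,0.001],0,1]
    - [[0.0003,0,0.002],0,1]
    - [[0.0003,0,0.002],0,1]

```text
clock: 8.3
eef_pos: [528.6, -34.2, 44.7]
eef_rot: [-1.571, -0.001, 3.055]
wrist_force: [-0.5, 0.5, -2.3]
finger_gap: 19.6
```

play_rows:
  series:
    - [[0,0,0.0007],0,1]
    - [[0,0,0.0007],0,1]

```text
clock: 8.5
eef_pos: [528.6, -35.0, 44.7]
eef_rot: [-1.571, -0.0, 3.055]
wrist_force: [1.1, -0.2, -1.6]
finger_gap: 19.4
```

play_rows:
  series:
    - [[0,0,0.0005],0,1]
    - [[0,0,0.0005],0,1]

```text
clock: 8.7
eef_pos: [528.6, -35.6, 44.8]
eef_rot: [-1.571, -0.0, 3.055]
wrist_force: [-0.1, -0.3, -1.5]
finger_gap: 19.9
```

play_rows:
  series:
    - [[0,0,0.0005],0,1]
    - [[0,0,0.0005],0,1]

```text
clock: 8.9
eef_pos: [528.5, -36.1, 44.7]
eef_rot: [-1.571, -0.0, 3.055]
wrist_force: [-0.4, 0.2, -2.6]
finger_gap: 19.3
```

play_rows:
  series:
    - [[0,0,0.0005],0,1]
    - [[0,0,0.0005],0,1]

```text
clock: 9.1
eef_pos: [528.5, -36.3, 44.8]
eef_rot: [-1.572, -0.0, 3.055]
wrist_force: [0.2, 3.6, -1.5]
finger_gap: 19.8
```

play_rows:
  series:
    - [[0,0,0.0005],0,1]
    - [[0,0,0.0005],0,1]

```text
clock: 9.3
eef_pos: [528.4, -36.5, 44.7]
eef_rot: [-1.572, -0.0, 3.055]
wrist_force: [0.2, 5.2, -1.2]
finger_gap: 20.1
```

play_rows:
  series:
    - [[0,0,0.0005],0,1]
    - [[0,0,0.0005],0,1]

```text
clock: 9.5
eef_pos: [528.4, -36.5, 44.8]
eef_rot: [-1.573, -0.0, 3.056]
wrist_force: [0.8, 5.4, -1.4]
finger_gap: 19.7
```

play_rows:
  series:
    - [[-0.0003,0.0002,-0.0002],0,1]
    - [[-0.0003,0.0002,-0.0003],0,1]
    - [[-0.0003,0.0002,-0.0003],0,0.7]
    - [[-0.0003,0.0002,-0.0003],0,0.5]
    - [[-0.0003,0.0002,-0.0003],0,0.4]
    - [[-0.0003,0.0002,-0.0003],0,0.3]
    - [[-0.0003,0.0002,-0.0003],0,0.3]
    - [[-0.0003,0.0002,-0.0003],0,0.3]

```text
clock: 10.3
eef_pos: [528.8, -36.3, 44.6]
eef_rot: [-1.573, -0.0, 3.056]
wrist_force: [0.2, 0.1, 0.4]
finger_gap: 64.1
```

```bash
python3 -c "
from h import *
go(*gw(10,65),96-19+14,G[2]-np.pi)
b=manip.camera('scene')[:,:,::-1][160:260,260:380]
cv2.imwrite('pics/c3.png',cv2.resize(b,None,fx=5,fy=5,interpolation=2))"
```

```text
shift [-0.085  -0.0463 -0.0627] twist 0.0002 pos [528.8 -36.3  44.6] F [0.2 0.1 0.4]
```

View pics/c3.png

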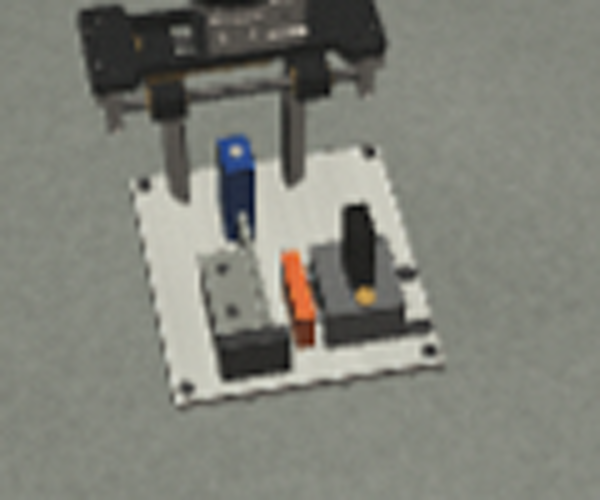

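The blade stands upright against the fence with its plate in the gap (handle at about (237,190)). The fingers are clear of it. Next is the carriage handle at about (358,245).

play_rows:
  series:
    - [[0,-0.03,0],0,0.3]
    - [[0,-0.06,0],0,0.3]
    - [[0,-0.08,0],0,0.3]
    - [[-0.02,-0.08,-0.015],0,0.3]
    - [[-0.05,-0.08,-0.035],0,0.3]
    - [[-0.075,-0.08,-0.055],0,0.3]
    - [[-0.085,-0.08,-0.062],0,0.3]
    - [[-0.085,-0.08,-0.062],0,0.3]
    - [[-0.085,-0.05,-0.062],0,0.3]
    - [[-0.085,-0.03,-0.062],0,0.3]
    - [[-0.085,-0.02,-0.062],0,0.3]
    - [[-0.085,-0.018,-0.062],0,0.3]
    - [[-0.085,-0.018,-0.062],0,0.3]

```text
clock: 11.65
eef_pos: [618.9, 17.9, 63.3]
eef_rot: [-1.573, 0.0, 3.056]
wrist_force: [0.4, 0.1, -0.7]
finger_gap: 65.7
```

```bash
python3 -c "
from h import *
go(*gw(10,64.3),63,G[2]-np.pi)
b=manip.camera('scene')[:,:,::-1][160:260,260:380]
cv2.imwrite('pics/c4.png',cv2.resize(b,None,fx=5,fy=5,interpolation=2))"
```

```text
shift [ 0.0001  0.0003 -0.0002] twist -0.0002 pos [618.9  17.9  63.3] F [ 0.4  0.1 -0.7]
```

View pics/c4.png

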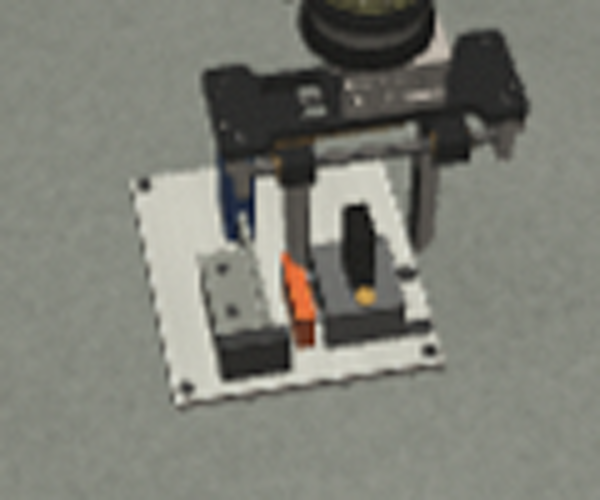

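Both fingers straddle the black handle. Closing.

play_rows:
  series:
    - [[0,0,0],0,0.6]
    - [[0,0,0],0,0.8]
    - [[0,0,0],0,0.9]
    - [[0,0,0],0,1]
    - [[0,0,0],0,1]
    - [[0,0,0],0,1]
    - [[0,0,0],0,1]
    - [[0,0,0],0,1]
    - [[0,0,0],0,1]
    - [[0,0,0],0,1]
    - [[0,0,0],0,1]
    - [[0,0,0],0,1]
  squeeze: 40

```text
clock: 12.9
eef_pos: [619.1, 17.6, 63.7]
eef_rot: [-1.572, 0.001, 3.056]
wrist_force: [-0.8, -5.3, 0.4]
finger_gap: 15.5
```

play_rows:
  series:
    - [[0,0,0.001],0,1]
    - [[0,0,0.003],0,1]
    - [[0,0,0.005],0,1]
    - [[0,0,0.007],0,1]

```text
clock: 13.3
eef_pos: [618.6, 12.4, 63.7]
eef_rot: [-1.575, 0.001, 3.056]
wrist_force: [1.2, 9.2, -0.0]
finger_gap: 15.8
```

play_rows:
  series:
    - [[0,0,0.0005],0,1]
    - [[0,0,0.001],0,1]

```text
clock: 13.5
eef_pos: [618.6, 12.2, 63.7]
eef_rot: [-1.576, 0.001, 3.057]
wrist_force: [1.0, 7.3, -0.4]
finger_gap: 15.6
```

play_rows:
  series:
    - [[0,0,0.0005],0,1]
    - [[0,0,0.001],0,1]

```text
clock: 13.7
eef_pos: [618.6, 12.1, 63.7]
eef_rot: [-1.577, 0.001, 3.057]
wrist_force: [2.1, 9.8, -0.9]
finger_gap: 15.8
```

play_rows:
  series:
    - [[0,0,0.0015],0,1]
    - [[0,0,0.0025],0,1]
    - [[0,0,0.0035],0,1]

```text
clock: 14.0
eef_pos: [618.4, 9.6, 63.7]
eef_rot: [-1.578, 0.002, 3.057]
wrist_force: [0.6, 10.0, -0.4]
finger_gap: 15.5
```

play_rows:
  series:
    - [[0,0,0.001],0,1]
    - [[0,0,0.0015],0,1]
    - [[0,0,0.002],0,1]

```text
clock: 14.3
eef_pos: [618.3, 8.7, 63.7]
eef_rot: [-1.58, 0.002, 3.058]
wrist_force: [2.0, 8.9, -0.8]
finger_gap: 15.8
```

play_rows:
  series:
    - [[0,0,0.001],0,1]
    - [[0,0,0.0015],0,1]
    - [[0,0,0.002],0,1]

```text
clock: 14.6
eef_pos: [618.2, 7.8, 63.7]
eef_rot: [-1.581, 0.002, 3.058]
wrist_force: [2.7, 9.2, -0.2]
finger_gap: 15.8
```

play_rows:
  series:
    - [[0,0,0.001],0,1]
    - [[0,0,0.0015],0,1]
    - [[0,0,0.002],0,1]

```text
clock: 14.9
eef_pos: [618.1, 6.8, 63.7]
eef_rot: [-1.582, 0.002, 3.059]
wrist_force: [1.9, 9.7, -0.5]
finger_gap: 16.1
```

play_rows:
  series:
    - [[0,0,0.001],0,1]
    - [[0,0,0.0015],0,1]
    - [[0,0,0.0018],0,1]

```text
clock: 15.2
eef_pos: [618.1, 6.0, 63.7]
eef_rot: [-1.583, 0.002, 3.06]
wrist_force: [2.4, 8.4, -0.5]
finger_gap: 16.0
```

play_rows:
  series:
    - [[0,0,0.001],0,1]
    - [[0,0,0.0015],0,1]
    - [[0,0,0.0018],0,1]

```text
clock: 15.5
eef_pos: [618.0, 5.1, 63.7]
eef_rot: [-1.584, 0.002, 3.06]
wrist_force: [1.5, 7.6, -1.1]
finger_gap: 16.0
```

play_rows:
  series:
    - [[0,0,0.001],0,1]
    - [[0,0,0.0015],0,1]
    - [[0,0,0.0018],0,1]

```text
clock: 15.8
eef_pos: [617.9, 4.3, 63.7]
eef_rot: [-1.585, 0.002, 3.061]
wrist_force: [1.7, 9.2, -0.1]
finger_gap: 16.0
```

play_rows:
  series:
    - [[0,0,0.001],0,1]
    - [[0,0,0.0015],0,1]
    - [[0,0,0.0018],0,1]

```text
clock: 16.1
eef_pos: [617.9, 3.5, 63.7]
eef_rot: [-1.586, 0.003, 3.061]
wrist_force: [1.5, 7.8, -0.6]
finger_gap: 16.0
```

```bash
python3 -c "
from h import *
b=manip.camera('scene')[:,:,::-1][190:250,290:370]
cv2.imwrite('pics/c5.png',cv2.resize(b,None,fx=8,fy=8,interpolation=2))"
```

```text
(no output)
```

View pics/c5.png

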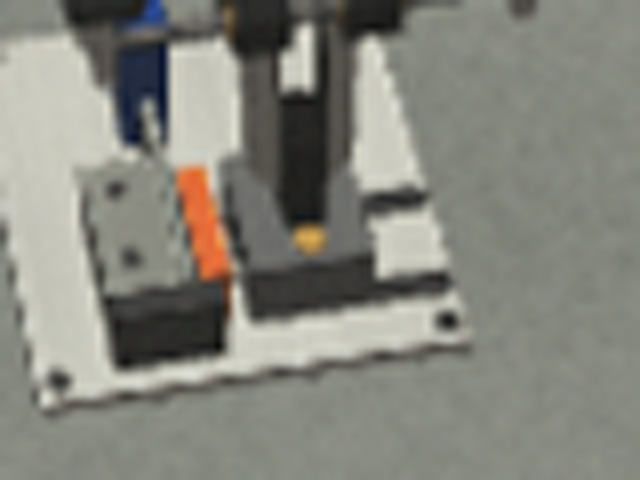

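The carriage has moved about 14 mm and the shoe sits close to the blade, with force still at sliding friction (about 9 N). I'll use finer steps now.

play_rows:
  series:
    - [[0,0,0.001],0,1]
    - [[0,0,0.0015],0,1]

```text
clock: 16.35
eef_pos: [617.8, 3.0, 63.7]
eef_rot: [-1.587, 0.003, 3.062]
wrist_force: [1.2, 9.8, -0.7]
finger_gap: 15.8
```

play_rows:
  series:
    - [[0,0,0.001],0,1]
    - [[0,0,0.0015],0,1]

```text
clock: 16.55
eef_pos: [617.8, 2.6, 63.7]
eef_rot: [-1.588, 0.003, 3.062]
wrist_force: [2.6, 10.1, -0.8]
finger_gap: 15.8
```

play_rows:
  series:
    - [[0,0,0.001],0,1]
    - [[0,0,0.0015],0,1]

```text
clock: 16.75
eef_pos: [617.7, 2.2, 63.7]
eef_rot: [-1.59, 0.003, 3.063]
wrist_force: [0.7, 12.1, -0.7]
finger_gap: 15.9
```

play_rows:
  series:
    - [[0,0,0.001],0,1]
    - [[0,0,0.0015],0,1]

```text
clock: 16.95
eef_pos: [617.7, 2.0, 63.7]
eef_rot: [-1.591, 0.003, 3.064]
wrist_force: [2.1, 11.3, -0.0]
finger_gap: 16.0
```

play_rows:
  series:
    - [[0,0,0.001],0,1]
    - [[0,0,0.0016],0,1]

```text
clock: 17.15
eef_pos: [617.7, 1.7, 63.7]
eef_rot: [-1.593, 0.003, 3.064]
wrist_force: [3.0, 12.1, -1.3]
finger_gap: 16.1
```

play_rows:
  series:
    - [[0,0,0.001],0,1]
    - [[0,0,0.0018],0,1]

```text
clock: 17.35
eef_pos: [617.7, 1.4, 63.7]
eef_rot: [-1.594, 0.004, 3.065]
wrist_force: [2.8, 13.8, -0.2]
finger_gap: 16.2
```

play_rows:
  series:
    - [[0,0,0.001],0,1]
    - [[0,0,0.0018],0,1]

```text
clock: 17.55
eef_pos: [617.7, 1.1, 63.7]
eef_rot: [-1.596, 0.004, 3.066]
wrist_force: [1.6, 15.0, 0.5]
finger_gap: 16.2
```

Force is now about 15 N in total, so about 5–6 N on the shoe. Relaxing and releasing.

play_rows:
  series:
    - [[0,0,0],0,1]
    - [[0,0,0],0,0.7]
    - [[0,0,0],0,0.5]
    - [[0,0,0],0,0.4]
    - [[0,0,0],0,0.3]
    - [[0,0,0],0,0.3]
    - [[0,0,0],0,0.3]

```text
clock: 18.25
eef_pos: [617.7, 1.1, 63.7]
eef_rot: [-1.596, 0.004, 3.066]
wrist_force: [0.4, 0.6, -0.7]
finger_gap: 60.8
```

```bash
python3 -c "
from h import *
print(manip.read_state()['eef_rot'])
go(528.6,-36.2,44.8,3.056)"
```

```text
[-1.59627181  0.0039312   3.06568449]
shift [0.0861 0.0174 0.0444] twist 0.0097 pos [617.7   1.1  63.7] F [ 0.4  0.6 -0.7]
```

play_rows:
  series:
    - [[0,-0.03,0],0,0.3]
    - [[0,-0.06,0],0,0.3]
    - [[0,-0.062,0],0,0.3]
    - [[0.02,-0.062,0.01],0.01,0.3]
    - [[0.045,-0.062,0.022],0.01,0.3]
    - [[0.07,-0.062,0.036],0.01,0.3]
    - [[0.086,-0.062,0.044],0.01,0.3]
    - [[0.086,-0.062,0.044],0.01,0.3]
    - [[0.086,-0.062,0.044],0.01,0.3]

```text
clock: 19.15
eef_pos: [528.7, -37.8, 124.2]
eef_rot: [-1.596, 0.004, 3.055]
wrist_force: [0.1, -0.1, -0.3]
finger_gap: 66.1
```

```bash
python3 -c "
from h import *
go(528.6,-35.9,45,3.056)
b=manip.camera('scene')[:,:,::-1][170:250,280:380]
cv2.imwrite('pics/c6.png',cv2.resize(b,None,fx=7,fy=7,interpolation=2))"
```

```text
shift [0.0006 0.0792 0.0002] twist -0.0007 pos [528.7 -37.8 124.2] F [ 0.1 -0.1 -0.3]
```

View pics/c6.png

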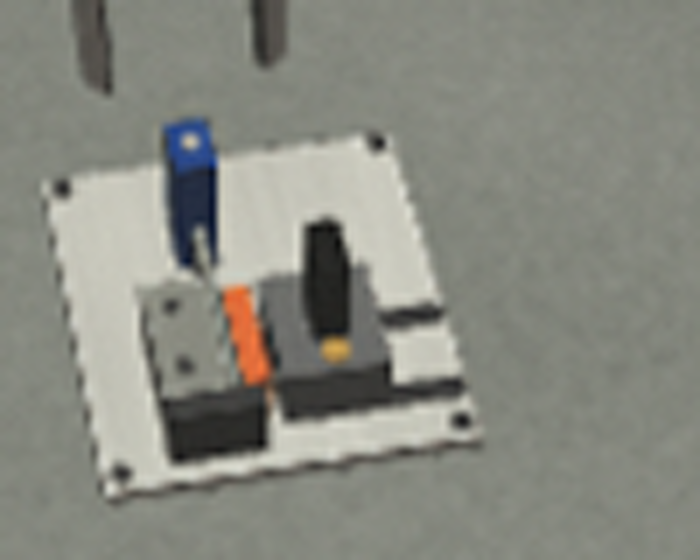

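The shoe (245,335) is closed on the blade beside the fence, with the blade standing and both things free. Lowering to grip the blade for the drag check.

play_rows:
  series:
    - [[0,0.03,0],0,0.3]
    - [[0,0.06,0],0,0.3]
    - [[0,0.075,0],0,0.3]
    - [[0,0.079,0],0,0.3]
    - [[0,0.079,0],0,0.6]
    - [[0,0.079,0],0,0.7]
    - [[0,0.079,0],0,0.8]
    - [[0,0.079,0],0,0.9]
    - [[0,0.079,0],0,1]
    - [[0,0.079,0],0,1]
    - [[0,0.079,0],0,1]
    - [[0,0.079,0],0,1]
    - [[0,0.079,0],0,1]
    - [[0,0.079,0],0,1]
    - [[0,0.079,0],0,1]
  squeeze: 12

```text
clock: 20.7
eef_pos: [529.5, -35.8, 45.4]
eef_rot: [-1.596, 0.004, 3.056]
wrist_force: [-2.4, -2.1, 4.8]
finger_gap: 20.2
```

play_rows:
  series:
    - [[0.001,0,0],0,1]
    - [[0.002,0,0],0,1]
    - [[0.0035,0,0],0,1]
    - [[0.005,0,0],0,1]

```text
clock: 21.1
eef_pos: [525.5, -35.4, 45.6]
eef_rot: [-1.596, 0.007, 3.056]
wrist_force: [7.4, -1.3, -1.5]
finger_gap: 20.4
```

play_rows:
  series:
    - [[0.0015,0,0],0,1]
    - [[0.003,0,0],0,1]
    - [[0.0045,0,0],0,1]
    - [[0.006,0,0],0,1]

```text
clock: 21.5
eef_pos: [520.6, -35.1, 45.7]
eef_rot: [-1.596, 0.01, 3.055]
wrist_force: [6.9, -1.6, -1.5]
finger_gap: 20.2
```

play_rows:
  series:
    - [[0.0015,0,0],0,1]
    - [[0.003,0,0],0,1]
    - [[0.003,0,0],0,1]

```text
clock: 21.8
eef_pos: [518.4, -34.9, 45.8]
eef_rot: [-1.596, 0.012, 3.055]
wrist_force: [5.9, -0.9, -2.6]
finger_gap: 20.2
```

```bash
python3 -c "
from h import *
go(528.8,-36,45,3.056)
b=manip.camera('scene')[:,:,::-1][170:250,280:380]
cv2.imwrite('pics/c7.png',cv2.resize(b,None,fx=7,fy=7,interpolation=2))"
```

```text
shift [-0.0104  0.0009  0.0002] twist -0.0007 pos [518.4 -34.9  45.8] F [ 5.9 -0.9 -2.6]
```

View pics/c7.png

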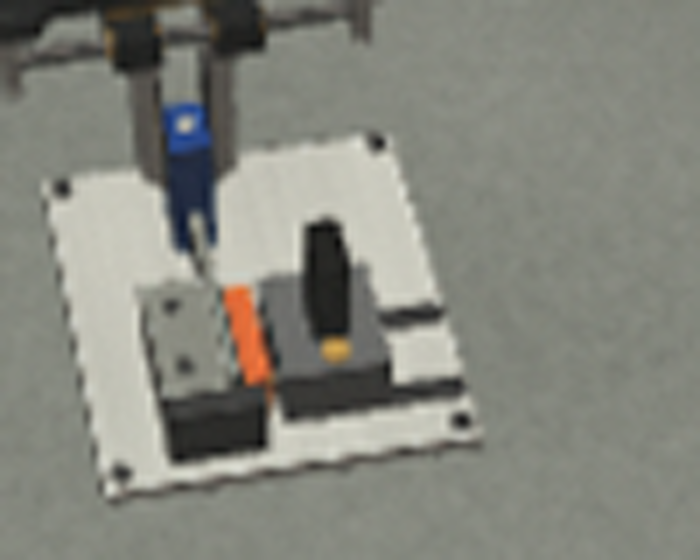

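The blade has been drawn about 11 mm with steady drag of about 6–7 N, which fits about 5–6 N of pressing. Sliding it home again.

play_rows:
  series:
    - [[-0.0015,0,0],0,1]
    - [[-0.003,0,0],0,1]
    - [[-0.005,0,0],0,1]
    - [[-0.007,0,0],0,1]
    - [[-0.009,0,0],0,1]

```text
clock: 22.35
eef_pos: [526.2, -35.7, 45.5]
eef_rot: [-1.596, 0.009, 3.055]
wrist_force: [-8.5, -2.7, 5.5]
finger_gap: 20.1
```

play_rows:
  series:
    - [[-0.001,0,0],0,1]
    - [[-0.002,0,0],0,1]
    - [[-0.0025,0,0],0,1]

```text
clock: 22.65
eef_pos: [527.6, -35.9, 45.5]
eef_rot: [-1.596, 0.006, 3.056]
wrist_force: [-11.1, -1.3, 10.4]
finger_gap: 19.8
```

play_rows:
  series:
    - [[-0.001,0,0],0,1]
    - [[-0.0015,0,0],0,1]
    - [[-0.002,0,0],0,1]

```text
clock: 22.95
eef_pos: [528.4, -36.0, 45.5]
eef_rot: [-1.596, 0.003, 3.056]
wrist_force: [-10.5, -1.4, 11.2]
finger_gap: 20.0
```

play_rows:
  series:
    - [[-0.001,-0.0004,0],0,1]
    - [[-0.0015,-0.0005,0],0,1]
    - [[-0.002,-0.0005,0],0,1]

```text
clock: 23.25
eef_pos: [529.1, -36.2, 45.5]
eef_rot: [-1.596, -0.001, 3.056]
wrist_force: [-9.3, -1.7, 4.4]
finger_gap: 20.1
```

play_rows:
  series:
    - [[-0.001,-0.0003,0],0,1]
    - [[-0.0015,-0.0003,0],0,1]
    - [[-0.0018,-0.0003,0],0,1]

```text
clock: 23.55
eef_pos: [529.5, -36.2, 45.4]
eef_rot: [-1.595, -0.005, 3.056]
wrist_force: [-13.4, -1.3, 8.9]
finger_gap: 20.4
```

The tip is back at the home position and the force is rising against the stop. Relaxing, releasing and withdrawing.

play_rows:
  series:
    - [[0,0,0],0,1]
    - [[0,0,0],0,0.7]
    - [[0,0,0],0,0.5]
    - [[0,0,0],0,0.4]
    - [[0,0,0],0,0.3]
    - [[0,0,0],0,0.3]
    - [[0,0,0],0,0.3]
    - [[0,-0.03,0],0,0.3]
    - [[0,-0.07,0],0,0.3]
    - [[0,-0.1,0],0,0.3]
    - [[0.04,-0.12,0],0,0.3]
    - [[0.06,-0.12,0],0,0.3]
    - [[0.06,-0.12,0],0,0.3]
    - [[0.06,-0.12,0],0,0.3]

```text
clock: 24.95
eef_pos: [470.4, -34.1, 165.9]
eef_rot: [-1.595, -0.004, 3.056]
wrist_force: [0.7, 0.6, -0.4]
finger_gap: 65.9
```

```bash
python3 -c "
from h import *
print(manip.read_state()['wrist_force'])
b=manip.camera('scene')[:,:,::-1][170:250,280:380]
cv2.imwrite('pics/c8.png',cv2.resize(b,None,fx=7,fy=7,interpolation=2))
a=cv2.imread('pics/c6.png').astype(int);b=cv2.imread('pics/c8.png').astype(int)
print('diff vs c6',abs(a-b)[100:].mean(),abs(a-b)[100:].max(), np.argwhere(abs(a-b)[100:].max(2)>40)[:3])"
```

```text
[ 0.72881583  0.58764323 -0.39852816]
diff vs c6 1.428307453416149 14 []
```

View pics/c8.png

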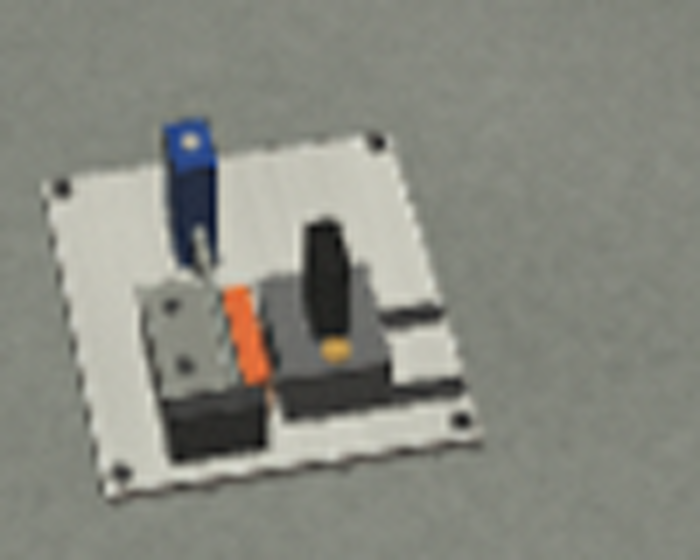

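The picture matches the earlier home picture, with no pixel differing by more than noise. The blade is home at (190,195), the shoe is on it, and the robot is clear. Handing in.

```bash
python3 -c "
from cell import manip
print(manip.sign_off())"
```

```text
the job is handed in; nothing more can be done
None
```

The job is done and handed in at about 25 s of the 69 s allowed; the sign-off gives no verdict.

- **Blade home:** I slid the blade in until I felt the end stop (about 5 N) and the fence (about 5 N), then let it go.
- **Shoe closed:** I gripped the carriage handle and moved it until the push rose from about 9 N of sliding friction to about 15 N. That puts roughly 5–6 N on the blade. I then let go.
- **Drag check:** Drawing the blade back about 11 mm took a steady 6–7 N, which matches that pressing force. I slid it home to the same position as before, where the force rose to about 13 N, and let go.

**Last checks:** The closing scene picture around the guide matches the earlier home picture to within noise, and the wrist force is about zero with the arm clear. The shoe force is worked out from wrist force and drag, not measured directly. I did not take a final picture of the bystanders; no move touched them.

**Tool tilt:** The tool tilted about 1.4° while pushing the carriage, and it could not be corrected with the moves available. During the re-slide the vertical force briefly reached about 11 N, so I lifted slightly.

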